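# Hold a tea tin home in the date-coding nest

## Task

Take the flat-lying oblong metal tin from the rubber mat and lay it on the plate of the date coder, cap end towards the open side away from the short end stop and one long side along the side stop. Press it gently but firmly into the corner, flat on the plate and flush against both low stops at once so that both sprung plungers are pushed right in, and finish while still holding it there: do not let go, as the coder prints only while both contacts are held. Leave everything else on the bench where it is.

Things in the scene. Friction and masses are not known exactly. Their poses are not given: they have to be found in the camera images.
- tin: plain aluminium oblong tea tin lying on a broad side on a 3 mm rubber mat left or right of the nest; 96 (x) x 58 (y) x 50 mm (z, up), about 0.25 kg; origin at the centre of its underside. Its x axis runs along its length from the cap end to the flat end; a round screw cap 30 mm wide and 12 mm long sticks out of the middle of the -x end. A push above 45 N on a stop dents it
- tin_cap (a point): outer face of the tin's round cap, on the cap's axis: at (-60, 0, 25) mm in the tin's frame
- nest: fixed nest of the date coder: a polished aluminium plate (friction 0.2) 200 (x) x 220 (y) x 10 mm lying on the bench; origin at the centre of its underside, z up, plate top at z = 10 mm. Two low steel stops, rising 16 mm above the plate and 14 mm thick, make a corner open to its -x and -y. Fingers that hold the tin across its width pass over the side stop if the tips stay higher
- tin_home (a point): where the tin's origin is when it is home, on the plate's top at (7, -9, 10) mm in the nest's frame; axes as the nest's. The tin's x axis then lies along the nest's x axis, cap towards -x
- print_head (a point): top centre of the print head, a fixed white box 110 (x) x 34 (y) mm and 56 mm high standing on the nest's plate behind the side stop, at (-20, 87, 66) mm in the nest's frame. Its black nozzle (x 15 to 35 mm, 25 to 39 mm above the plate) reaches forward to y = 53 mm in that frame. Keep clear of it
- end_stop: the short end stop, a steel bar fixed to the plate; origin at the inner corner where both stop faces meet, at the plate's top, at (55, 20, 10) mm in the nest's frame; axes as the nest's. Its face is at x = 0, spans y from -60 to 4 mm and looks to -x: press the tin's flat end against it, towards +x
- side_stop: the long side stop, a steel bar fixed to the plate; same origin and axes as end_stop. Its face is at y = 0, spans x from -96 to -4 mm and looks to -y: press the tin's long side against it, towards +y
- end_plunger (a joint): travel of the sprung brass plunger (8 mm wide, 9 mm above the plate) in the end stop, along the nest's +x: 0 = out, standing 5 mm proud of the stop's face; 0.005 = flush with the face. Spring about 400 N/m (2 N when flush); it pushes the tin back when let go
- side_plunger (a joint): the same for the sprung plunger in the side stop, pressed towards the nest's +y: 0 = out, 5 mm proud; 0.005 = flush; 2 N when flush
- tub: small round tub with a brass screw lid standing on the mat, 60 mm wide, 78 mm high; leave alone; origin at the centre of its underside
- lid: brass lid disc lying on the mat, 48 mm wide, 14 mm thick; leave alone; origin at the centre of its underside
- tape: roll of clear tape, 90 mm wide, 30 mm high, on the bench towards the left side; leave alone; origin at the centre of its underside
- jar1: round jar with a brass lid at the back of the bench, 72 mm wide, 130 mm high; leave alone; origin at the centre of its underside
- jar2: the other round jar with a brass lid at the back of the bench, 72 mm wide, 130 mm high; leave alone; origin at the centre of its underside
- dish: white plate, 110 mm wide, on the bench towards the right side; leave alone; origin at the centre of its underside
- brush: wooden-handled brush on the bench towards the right side; leave alone
Mind the look-alikes: they are no part of the job. Leave any pink or red look-alike of the tin alone.

How it is judged:
By the outcome, as a careful person would: the job done as asked, in the order asked, and still so for the second after the job is handed in, while the arm keeps its last pose, push and grip.
It also fails if it takes over 43 s, if anything falls off the work surface, if the arm or the gripper's body presses on something with over 40 N, if the wrist force passes 120 N, or if a joint passes its speed limit or range.

## Robot

A 6-joint arm with a two-finger parallel gripper is mounted at the origin on the work surface. World frame = base frame: x ahead of the robot, y to its left, z up, the work surface at z = 0. Lengths are in mm, angles in rad, forces in N, time in s.
With the tool pointing down it reaches from about 350 to 875 mm from the base axis. Payload 4.2 kg.
Tool frame: the origin (TCP) lies midway between the tips of the shut fingers; the grasp point (between the pads) lies 19 mm behind it (env.pinch_z is the distance from the TCP to the grasp point, in mm); z points along the fingers, y is the line along which they close (so a half turn about z gives the same grasp; the last joint's range is limited). The gripper opens to 85 mm and grips with 20 to 120 N. Pads are 22 mm wide; open, the fingers measure 114 mm over their backs; the gripper's body (76 mm by 85 mm) begins 54 mm behind the grasp point. The pads swing forward as they close: fully open they stand 13 mm farther back than shut.
Start: joints at [-0.996, 0.385, 0.008, 0, -1.194, -0.259], TCP at [194.126, -594.066, 231.312] pointing down, gripper open.
Joint ranges: [-3.14, 3.14], [-1.21, 2.06], [-1.07, 1.41], [-3.16, 2.05], [-2.99, -0.16], [-3.1, 3.1]. Speed limits (rad/s): [2.79, 2.79, 3.14, 3.14, 3.14, 3.14].

## Interface

Orientations are given as a 3x3 rotation matrix whose columns are the frame's x, y, z axes.
In Python, from cell import status, cams, order, env gives the robot as it stands.
- The arm moves only by the tool arm_command, never from a script. Its argument "rows" is a list of rows, each a list of 2 entries, a list of its own where there are three numbers: the shift along the tool's x, y, z in mm, then the turn, a rotation vector about the tool's x, y, z in degrees. In form: [[[dx, dy, dz], [wx, wy, wz]], ...]. A call has exactly 10 rows; each row is the pose to reach, as a shift and turn from the pose commanded when the call began, along the tool's axes at that moment; what a row does not reach only later rows make up. A row lasts 1/8 s, in which the tool goes at most 62.5 mm and 10.7 degrees, less where a joint would pass 70% of its speed; a pose out of reach is approached as far as the arm can. A call with a gripper value outside its range is refused whole. "claw" is the opening, from 0 (shut) to 1 (fully open), set as the call begins (left out, the last holds). The fingers move at their own pace and stop on an object; the grip force is fixed at half the most. Time passes only in rows, so rows that repeat a pose let the fingers close, or fill a call up. It gives the time, the measured TCP pose, the force, the opening and the grip force at its end, in the units of the state.
- status.observe(): the state, without advancing time (a new reading comes with each control period).
- cams.grab_frame(name): name is "scene" or "top"; returns the picture (420x560x3 uint8, red, green, blue); there is no depth.
- cams.calibration(name): a dict with "intrinsics" (3x3 intrinsics, pixels), "T" (4x4, takes a point from camera to world coordinates). Camera axes: x right, y up, looking along -z (the intrinsics and any distortion apply to the point x, -y, -z); pixel columns grow to the right and rows downward; lengths in mm; the calibration is good to about 2 mm. A picture is of the moment at which its call begins. calibration takes no time and is no camera call.
- order.close_job(): hands the job in; it is judged then, once.
The state is a dict: "time": time; "joint_positions": joint angles; "dq": joint speeds; "effort": joint torques, N m; "tool_pos": TCP position; "orientation": TCP orientation; "wrist_force": force on the tool from outside, world axes, zero at the start; "torque": the same for the moment, N m; "gripper_width": opening from 0.0 (shut) to 1.0 (fully open); "grip_force": force on a finger pad.
Only numpy, scipy, OpenCV 4.12 (cv2) and the standard library are available. Lean on these libraries where they do the work, as an engineer would, in place of code of your own. Each camera call takes 0.05 s, during which the arm holds its last target. There are 200 camera calls.

## Working session

There is one attempt and no reset: what is moved stays moved. The work goes in short steps, Python scripts to look and compute and a tool call to move; the robot and the scene stay as the last step left them, time stands still between calls to the robot, and variables do not carry over. Pictures are saved under pics/ and viewed, at most 10 in all, crops included, and the job is handed in when it is done.

Besides the shell and the picture viewer there is one more tool, called after "Emit:" by a JSON object that holds its "name" and its "arguments", one argument or row to a line. arm_command: Moves the arm, as the interface text tells. Its arguments: {"type":"object","properties":{"rows":{"type":"array","items":{"type":"array"}},"claw":{"type":"number"}},"required":["rows"]}

```bash
mkdir -p pics
python3 - <<'E'
from cell import status,cams,env
import cv2,numpy as np
for n in("scene","top"):
    cv2.imwrite(f"pics/{n}0.png",cams.grab_frame(n)[:,:,::-1])
    c=cams.calibration(n);print(n,{k:np.round(v,3).tolist() if not isinstance(v,str) else v for k,v in c.items()})
s=status.observe();print(s);print(env.pinch_z)
E
```

```text
scene {'intrinsics': [[446.543, 0.0, 285.438], [0.0, 446.543, 207.68], [0.0, 0.0, 1.0]], 'T': [[0.766, -0.319, 0.557, 1192.711], [0.642, 0.41, -0.648, -795.892], [-0.022, 0.854, 0.519, 687.753], [0.0, 0.0, 0.0, 1.0]]}
top {'intrinsics': [[437.059, 0.0, 273.03], [0.0, 437.059, 212.674], [0.0, 0.0, 1.0]], 'T': [[0.024, 0.998, -0.051, 447.595], [-1.0, 0.025, 0.004, -19.662], [0.005, 0.051, 0.999, 1348.965], [0.0, 0.0, 0.0, 1.0]]}
{'time': 0.1, 'joint_positions': array([-9.96406848e-01,  3.85500188e-01,  6.77645537e-03, -4.52319990e-04,
       -1.19395534e+00, -2.58622924e-01]), 'dq': array([-0.00166348, -0.00393354,  0.00207854,  0.00283379, -0.00152145,
        0.00084361]), 'effort': array([-3.13552919e-04, -3.93319738e+01,  1.88930136e+01,  4.19792891e+00,
       -2.59313492e-03,  1.04272524e-05]), 'tool_pos': array([ 193.97356484, -593.60759903,  230.32144899]), 'orientation': array([[-9.50610382e-01, -3.10385973e-01, -6.69826926e-04],
       [-3.10386687e-01,  9.50608664e-01,  1.80908695e-03],
       [ 7.52280652e-05,  1.92764220e-03, -9.99998139e-01]]), 'wrist_force': array([ 0.85462375,  0.11336132, -0.74116943]), 'torque': array([-0.04175337,  0.06027422,  0.05736845]), 'grip_force': 0.0, 'gripper_width': 1.0048373269011919}
18.700000000000003
```

View pics/top0.png

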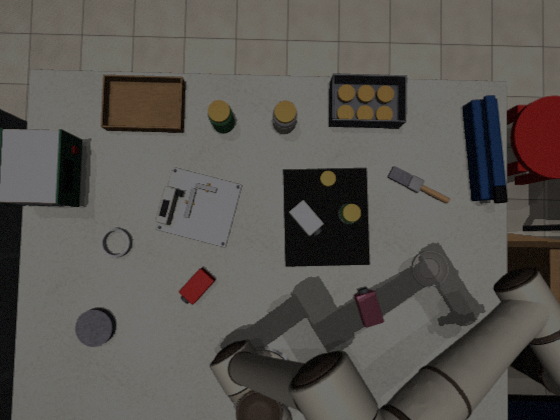

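View pics/scene0.png

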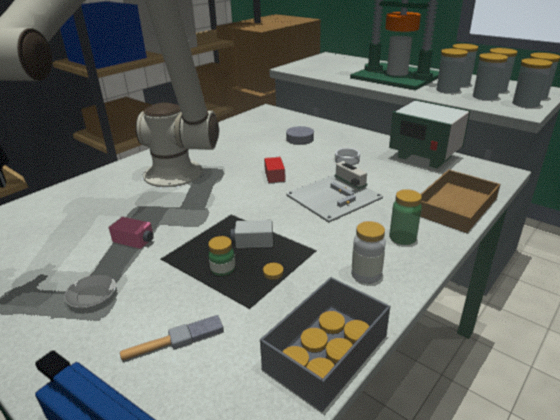

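The top view has three tin-like boxes: a plain grey one on the black mat at (306,218), a red one at (197,285) and a pink one at (369,307). The grey one fits, being aluminium and on the mat; the nest is at (200,205). I'll enlarge both to confirm.

Run:
```python
import cv2,numpy as np
t=cv2.imread("pics/top0.png");s=cv2.imread("pics/scene0.png")
r=lambda im,x,y,w,h,W,H:cv2.resize(im[y:y+h,x:x+w],(W,H),interpolation=cv2.INTER_CUBIC)
a=np.hstack([r(t,150,160,100,75,400,300),r(t,280,180,80,60,400,300)])
b=np.hstack([r(s,280,145,110,82,400,300),r(s,200,200,100,75,400,300)])
cv2.imwrite("pics/crop1.png",np.vstack([a,b]))
```

```text
(no output)
```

View pics/crop1.png

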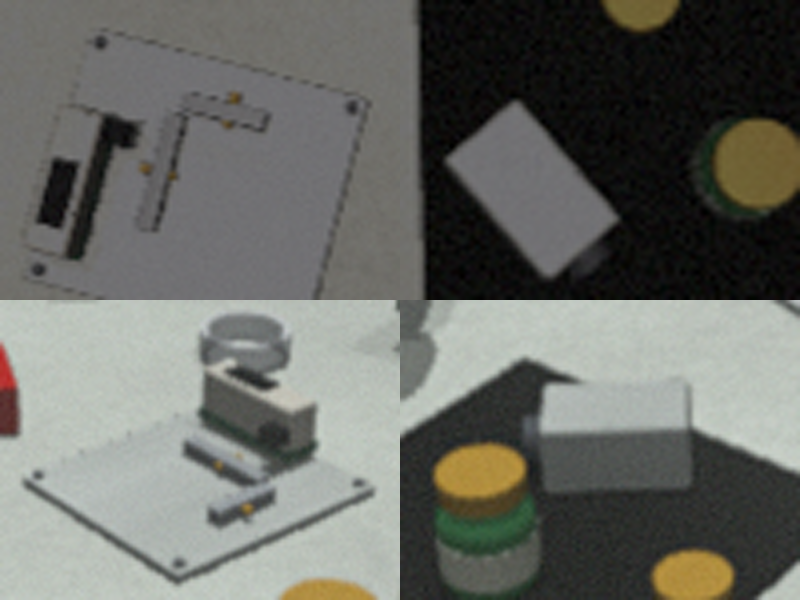

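The crop confirms it: a plain grey tin with its cap at top-view (318,232). The nest's end stop is at (207,187) and its side stop at (191,203). Next I measure both.

```bash
cat > h.py <<'E'
import cv2,numpy as np
from cell import cams
def ray(n,uv,z):
    c=cams.calibration(n);K=np.array(c["intrinsics"]);T=np.array(c["T"])
    uv=np.atleast_2d(uv);d=np.c_[(uv[:,0]-K[0,2])/K[0,0],-(uv[:,1]-K[1,2])/K[1,1],-np.ones(len(uv))]@T[:3,:3].T
    return T[:3,3]+d*((z-T[2,3])/d[:,2])[:,None]
def proj(n,P):
    c=cams.calibration(n);K=np.array(c["intrinsics"]);T=np.array(c["T"])
    p=(np.atleast_2d(P)-T[:3,3])@T[:3,:3];return np.c_[K[0,2]-K[0,0]*p[:,0]/p[:,2],K[1,2]+K[1,1]*p[:,1]/p[:,2]]
def rect(n,m,z):
    cs=cv2.findContours(m.astype(np.uint8),cv2.RETR_EXTERNAL,cv2.CHAIN_APPROX_NONE)[0]
    c=max(cs,key=cv2.contourArea)[:,0].astype(float)
    P=ray(n,c,z)[:,:2];(cx,cy),wh,a=cv2.minAreaRect(P.astype(np.float32))
    return (cx,cy),wh,a
E
python3 - <<'E'
from h import *
t=cv2.imread("pics/top0.png");s=cv2.imread("pics/scene0.png")
g=cv2.cvtColor(t,6).astype(float)
# tin, top; upscale 4x for subpixel
sub=cv2.resize(g,None,fx=4,fy=4,interpolation=cv2.INTER_CUBIC)
for th in(50,60,70,80,90):
    m=np.zeros(sub.shape,bool);m[4*195:4*242,4*286:4*330]=(sub>th)[4*195:4*242,4*286:4*330]
    cs=max(cv2.findContours(m.astype(np.uint8),0,1)[0],key=cv2.contourArea)[:,0]
    P=ray("top",(cs+.5)/4-.5,53)[:,:2];print(th,cv2.minAreaRect(P.astype(np.float32)))
gs=cv2.cvtColor(s,6).astype(float)
print(np.round(gs[212:252:2,250]),np.round(gs[232,225:280]))
sub=cv2.resize(gs,None,fx=4,fy=4,interpolation=cv2.INTER_CUBIC)
for th in(145,155,165):
    m=np.zeros(sub.shape,bool);m[4*216:4*236,4*230:4*276]=(sub>th)[4*216:4*236,4*230:4*276]
    cs=max(cv2.findContours(m.astype(np.uint8),0,1)[0],key=cv2.contourArea)[:,0]
    P=ray("scene",(cs+.5)/4-.5,53)[:,:2];print(th,cv2.minAreaRect(P.astype(np.float32)))
# screws
for n,G,gu in(("top",g,[(175,170.5),(238,186.5),(159.5,227),(222,243)]),("scene",gs,[(290.5,195),(378,192.5),(329.5,214.5)])):
    Q=[]
    for u,v in gu:
        x0,y0=int(round(u)),int(round(v));w=G[y0-4:y0+5,x0-4:x0+5];k=np.clip(np.median(w)-12-w,0,None)
        yy,xx=np.mgrid[-4:5,-4:5];k*=(xx**2+yy**2<14);Q.append((x0+(k*xx).sum()/k.sum(),y0+(k*yy).sum()/k.sum()))
    W=ray(n,Q,10);print(n,np.round(Q,1).tolist(),np.round(W,1).tolist())
E
```

```text
50 ((500.5759582519531, -123.40278625488281), (99.55253601074219, 58.78671646118164), 41.81796646118164)
60 ((501.5895080566406, -122.8261489868164), (96.37985229492188, 58.072052001953125), 41.733089447021484)
70 ((501.80474853515625, -122.62653350830078), (94.88264465332031, 57.01191711425781), 41.819000244140625)
80 ((501.890625, -122.6026611328125), (93.75855255126953, 55.96298599243164), 41.8197135925293)
90 ((501.93194580078125, -122.53707122802734), (92.47893524169922, 54.874141693115234), 41.820648193359375)
[192. 186. 188. 190. 182. 178. 179. 178. 180. 178. 149.  82.  78.  83.
  83.  82.  81.  76.  49.  43.] [ 46.  50.  42.  46.  43.  57.  87.  90.  89. 104. 149. 167. 169. 170.
 167. 167. 163. 166. 161. 160. 158. 157. 162. 155. 156. 149. 145. 144.
 145. 148. 144. 140. 141. 138. 139. 137. 138. 134. 131. 129. 122. 124.
 118. 127. 124. 118. 109.  82. 100. 134. 168. 191. 198. 198. 198.]
145 ((500.4411926269531, -113.78907775878906), (109.71347045898438, 78.95411682128906), 38.15986633300781)
155 ((500.70574951171875, -113.58231353759766), (109.25206756591797, 78.66130828857422), 38.00709915161133)
165 ((500.87017822265625, -112.7503433227539), (107.84989929199219, 77.55278015136719), 38.007102966308594)
top [[174.6, 170.1], [237.9, 186.4], [159.2, 227.0], [222.4, 243.6]] [[639.5, 281.4, 10.0], [594.1, 85.2, 10.0], [463.3, 322.2, 10.0], [417.5, 127.5, 10.0]]
scene [[289.5, 195.4], [378.2, 194.5], [328.9, 216.4]] [[428.3, 113.1, 10.0], [638.4, 283.0, 10.0], [592.2, 89.1, 10.0]]
```

```bash
cat >> h.py <<'E'
from scipy.spatial.transform import Rotation as Ro
from cell import status
N=np.array([528.6,204.1]);NY=-13.2
def nest(p):
    a=np.radians(NY);c,s=np.cos(a),np.sin(a);p=np.atleast_2d(p).astype(float)
    return np.c_[p[:,:2]@np.array([[c,s],[-s,c]])+N,p[:,2]]
def go(xyz,yaw):   # yaw of tool y axis, deg
    o=status.observe();R=np.array(o["orientation"]);a=np.radians(yaw)
    y=np.array([np.cos(a),np.sin(a),0]);z=np.array([0,0,-1.]);Rt=np.c_[np.cross(y,z),y,z]
    print("shift",np.round(R.T@(np.array(xyz)-o["tool_pos"]),1),"turn",np.round(Ro.from_matrix(R.T@Rt).as_rotvec(degrees=True),2),"t",o["time"])
E
python3 - <<'E'
from h import *
out=[]
S=[(55,20),(55,-40),(69,-40),(69,24),(55,24)];B=[(-41,20),(51,20),(51,34),(-41,34),(-41,20)]
a=np.radians(41.8);R=np.array([[np.cos(a),np.sin(a)],[-np.sin(a),np.cos(a)]])
tin=np.array([(-48,-29),(48,-29),(48,29),(-48,29)])@R+[501.8,-122.6];tin=np.c_[tin,53*np.ones(4)]
polys=[nest([(*p,26) for p in S]),nest([(*p,26) for p in B]),tin,nest([(-100,-110,10),(100,-110,10),(100,110,10),(-100,110,10)]),nest([(-75,70,66),(35,70,66),(35,104,66),(-75,104,66)])]
for n,x,y,w,h in(("top",150,160,184,92),("scene",210,145,184,110)):
    im=cv2.imread(f"pics/{n}0.png")[y:y+h,x:x+w];f=4.3;W=cv2.resize(im,None,fx=f,fy=f,interpolation=2)[:, :790]
    if n=="top":W=cv2.convertScaleAbs(W,alpha=1.5)
    for P in polys:
        q=((proj(n,P)-[x,y]+.5)*f);cv2.polylines(W,[np.int32(q)],True,(0,0,255),1)
    out.append(W[:299] if n=="top" else W[100:400])
cv2.imwrite("pics/ov.png",np.vstack(out))
go([502,-122.8,200],131.8)
E
```

```text
shift [-438.9  351.9   31. ] turn [ 1.100e-01  2.000e-02 -2.372e+01] t 0.1
```

View pics/ov.png

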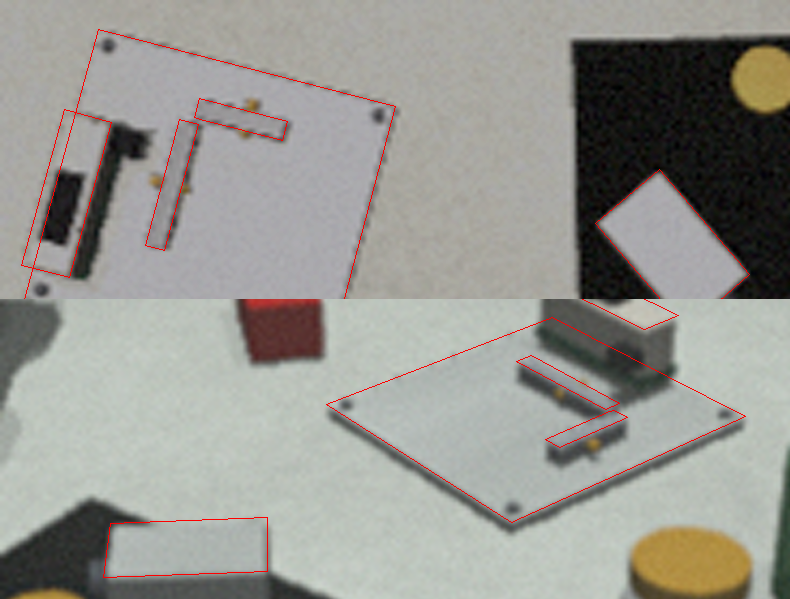

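The overlay shows tin, stops, plate and print head all matching in both views to about a pixel. Moving above the tin.

Emit:
{"name": "arm_command", "arguments": {
  "claw": 1,
  "rows": [
    [[-44,35,3],[0,0,-2.4]],
    [[-88,70,6],[0,0,-4.8]],
    [[-132,105,9],[0,0,-7.2]],
    [[-176,141,12],[0,0,-9.6]],
    [[-220,176,15],[0,0,-12]],
    [[-264,211,18],[0,0,-14.4]],
    [[-308,246,21],[0,0,-16.8]],
    [[-352,282,24],[0,0,-19.2]],
    [[-396,317,28],[0,0,-21.5]],
    [[-439,352,31],[0,0,-23.7]]
  ]
}}

```text
time: 1.35
tool_pos: [502.6, -121.3, 200.0]
orientation: [[-0.744, -0.668, -0.001], [-0.668, 0.744, 0.0], [0.0, 0.0, -1.0]]
wrist_force: [1.0, -1.7, 0.0]
gripper_width: 1.0
grip_force: 0.0
```

```bash
python3 -c "
from h import *
go([502,-122.8,100],131.8);go([502,-122.8,19],131.8);print(status.observe()['tool_pos'])"
```

```text
shift [  1.4  -0.7 100. ] turn [ 0.02 -0.02  0.08] t 1.35
shift [  1.3  -0.8 181. ] turn [ 0.02 -0.02  0.08] t 1.35
[ 502.5840674  -121.34177024  199.95308847]
```

Emit:
{"name": "arm_command", "arguments": {
  "rows": [
    [[0.5,-0.5,30],[0,0,0]],
    [[0.5,-0.5,60],[0,0,0]],
    [[0.5,-0.5,90],[0,0,0]],
    [[0.5,-0.5,115],[0,0,0]],
    [[0.5,-0.5,135],[0,0,0]],
    [[0.5,-0.5,150],[0,0,0]],
    [[0.5,-0.5,163],[0,0,0]],
    [[0.5,-0.5,173],[0,0,0]],
    [[0.5,-0.5,181],[0,0,0]],
    [[0.5,-0.5,181],[0,0,0]]
  ]
}}

```text
time: 2.6
tool_pos: [501.8, -123.9, 18.9]
orientation: [[-0.746, -0.666, -0.001], [-0.666, 0.746, -0.0], [0.001, 0.001, -1.0]]
wrist_force: [-0.2, -0.3, -0.5]
gripper_width: 1.004
grip_force: 0.0
```

Emit:
{"name": "arm_command", "arguments": {
  "claw": 0,
  "rows": [
    [[0,0,0],[0,0,0]],
    [[0,0,0],[0,0,0]],
    [[0,0,0],[0,0,0]],
    [[0,0,0],[0,0,0]],
    [[0,0,0],[0,0,0]],
    [[0,0,0],[0,0,0]],
    [[0,0,0],[0,0,0]],
    [[0,0,0],[0,0,0]],
    [[0,0,0],[0,0,0]],
    [[0,0,0],[0,0,0]]
  ]
}}

```text
time: 3.85
tool_pos: [502.6, -123.8, 19.9]
orientation: [[-0.745, -0.667, 0.001], [-0.667, 0.745, -0.0], [-0.001, -0.001, -1.0]]
wrist_force: [0.2, 0.5, 5.8]
gripper_width: 0.67
grip_force: 65.6
```

```bash
python3 -c "
from h import *
go([502,-122.8,119],131.8)
h=nest([7,-9,10])[0];print(h);o=status.observe();print(o['tool_pos'],o['orientation'])"
```

```text
shift [ -0.3   1.1 -99.1] turn [-0.06  0.06  0.01] t 3.85
[533.35989449 193.73933378  10.        ]
[ 502.64381799 -123.78787686   19.94840327] [[-7.45368216e-01 -6.66651580e-01  1.37630616e-03]
 [-6.66652269e-01  7.45368868e-01 -5.72941914e-05]
 [-9.87660500e-04 -9.60222892e-04 -9.99999051e-01]]
```

Emit:
{"name": "arm_command", "arguments": {
  "rows": [
    [[0,0,-8],[0,0,0]],
    [[0,0,-20],[0,0,0]],
    [[0,0,-35],[0,0,0]],
    [[0,0,-50],[0,0,0]],
    [[0,0,-65],[0,0,0]],
    [[0,0,-78],[0,0,0]],
    [[0,0,-90],[0,0,0]],
    [[0,0,-98],[0,0,0]],
    [[0,0,-100],[0,0,0]],
    [[0,0,-100],[0,0,0]]
  ]
}}

```text
time: 5.1
tool_pos: [501.8, -123.8, 119.1]
orientation: [[-0.746, -0.666, -0.001], [-0.666, 0.746, 0.0], [0.0, 0.001, -1.0]]
wrist_force: [-0.3, -0.0, -2.2]
gripper_width: 0.67
grip_force: 64.8
```

```bash
python3 -c "
from h import *
h=nest([-5,-22,10])[0];print(h)
go([h[0],h[1],119],76.8);o=status.observe();print(o['tool_pos'],o['wrist_force'],o['grip_force'],o['gripper_width'],o['joint_positions'])
cv2.imwrite('pics/lift.png',cams.grab_frame('scene')[100:300,150:400,::-1].repeat(3,0).repeat(3,1)[:600,:750])"
```

```text
[518.70838634 183.82301849  10.        ]
shift [-2.176e+02  2.181e+02  1.000e-01] turn [ 2.000e-02 -4.000e-02  5.499e+01] t 5.1
[ 501.8144     -123.80218296  119.05279363] [-0.28863222 -0.04918623 -2.20185098] 64.83849048614502 0.6699798625556106 [ 7.23571759e-02  3.18060470e-01 -4.09095761e-01 -1.95754553e-04
 -8.44310351e-01 -9.13700269e-01]
```

View pics/lift.png

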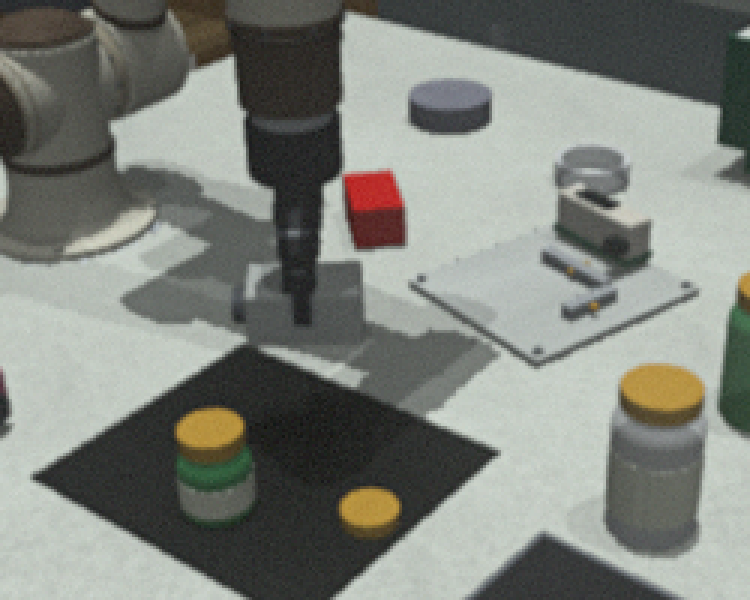

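The tin is held level, with its cap at (240,305) and the fingertips at (302,325), about 20 mm above its underside. Nothing else has moved. Carrying it over the nest.

Emit:
{"name": "arm_command", "arguments": {
  "rows": [
    [[-12,12,0],[0,0,3]],
    [[-35,35,0],[0,0,9]],
    [[-65,65,0],[0,0,16]],
    [[-97,97,0],[0,0,24]],
    [[-129,129,0],[0,0,32]],
    [[-158,158,0],[0,0,40]],
    [[-185,185,0],[0,0,47]],
    [[-205,205,0],[0,0,52]],
    [[-217.5,218,0],[0,0,55]],
    [[-217.5,218,0],[0,0,55]]
  ]
}}

```text
time: 6.4
tool_pos: [518.7, 184.6, 118.6]
orientation: [[-0.974, 0.226, -0.001], [0.226, 0.974, -0.001], [0.001, -0.001, -1.0]]
wrist_force: [0.7, 0.3, -3.4]
gripper_width: 0.671
grip_force: 64.8
```

```bash
python3 -c "
from h import *
h=nest([-5,-22,10])[0]
go([h[0],h[1],30],76.8)"
```

```text
shift [-0.2 -0.7 88.6] turn [-0.05 -0.04  0.12] t 6.4
```

Emit:
{"name": "arm_command", "arguments": {
  "rows": [
    [[0,-0.5,10],[0,0,0]],
    [[0,-0.5,25],[0,0,0]],
    [[0,-0.5,42],[0,0,0]],
    [[0,-0.5,58],[0,0,0]],
    [[0,-0.5,70],[0,0,0]],
    [[0,-0.5,79],[0,0,0]],
    [[0,-0.5,84],[0,0,0]],
    [[0,-0.5,86],[0,0,0]],
    [[0,-0.5,88],[0,0,0]],
    [[0,-0.5,88],[0,0,0]]
  ]
}}

```text
time: 7.65
tool_pos: [518.9, 183.3, 31.5]
orientation: [[-0.974, 0.228, 0.0], [0.228, 0.974, 0.0], [-0.0, 0.0, -1.0]]
wrist_force: [0.2, -0.2, -2.5]
gripper_width: 0.673
grip_force: 64.8
```

Run:
```python
from h import *
h=nest([-5,-22,10])[0]
go([h[0],h[1],27],76.8)
o=status.observe();print(o['wrist_force'])
t=cams.grab_frame('top')[150:250,140:255,::-1];s=cams.grab_frame('scene')[140:230,270:395,::-1]
cv2.imwrite('pics/st.png',np.hstack([cv2.resize(np.ascontiguousarray(a),(400,h_),interpolation=2) for a,h_ in((t,300),(s,300))]))
```

```text
shift [0.3 0.5 4.5] turn [0.02 0.02 0.  ] t 7.65
[ 0.16528999 -0.2219315  -2.49715302]
```

View pics/st.png

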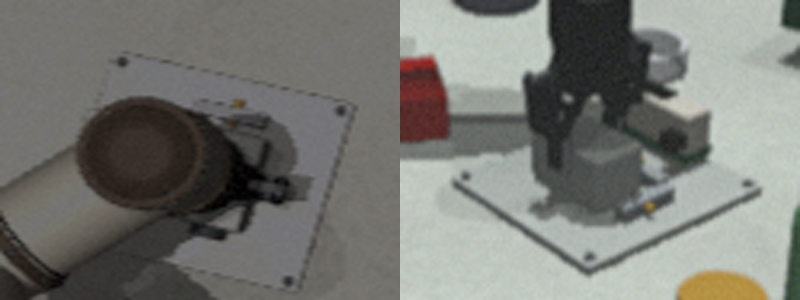

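The tin is just above the plate, short of both stops, with its flat end towards the end stop at (640,205). Lowering until it touches.

Emit:
{"name": "arm_command", "arguments": {
  "rows": [
    [[0,0,1],[0,0,0]],
    [[0,0,2],[0,0,0]],
    [[0,0,3],[0,0,0]],
    [[0,0,3.5],[0,0,0]],
    [[0,0,4],[0,0,0]],
    [[0,0,4.5],[0,0,0]],
    [[0,0,5],[0,0,0]],
    [[0,0,5],[0,0,0]],
    [[0,0,5],[0,0,0]],
    [[0,0,5],[0,0,0]]
  ]
}}

```text
time: 9.0
tool_pos: [519.1, 183.3, 27.0]
orientation: [[-0.974, 0.228, 0.001], [0.228, 0.974, 0.0], [-0.001, 0.0, -1.0]]
wrist_force: [-0.9, -0.5, 5.7]
gripper_width: 0.674
grip_force: 65.8
```

Emit:
{"name": "arm_command", "arguments": {
  "rows": [
    [[-1,1,0],[0,0,0]],
    [[-2.5,3,0],[0,0,0]],
    [[-4,5,0],[0,0,0]],
    [[-5.5,7,0],[0,0,0]],
    [[-7,8.5,0],[0,0,0]],
    [[-8,9.5,0],[0,0,0]],
    [[-9,10.5,0],[0,0,0]],
    [[-9.5,11,0],[0,0,0]],
    [[-9.5,11.5,0],[0,0,0]],
    [[-9.5,11.5,0],[0,0,0]]
  ]
}}

```text
time: 10.25
tool_pos: [530.6, 191.8, 27.0]
orientation: [[-0.974, 0.228, -0.0], [0.228, 0.974, -0.0], [0.0, -0.0, -1.0]]
wrist_force: [-2.0, -2.8, 6.5]
gripper_width: 0.669
grip_force: 66.0
```

```bash
cat >> h.py <<'E'
def rep():
    o=status.observe();a=np.radians(NY);M=np.array([[np.cos(a),np.sin(a)],[-np.sin(a),np.cos(a)]])
    y=np.array(o["orientation"])[:,1]
    print("nest xy",np.round(M@(o["tool_pos"][:2]-N),2),"z",round(o["tool_pos"][2],2),"F nest",np.round(M@o["wrist_force"][:2],2),"Fz",round(o["wrist_force"][2],2),"T",np.round(o["torque"],2),"yaw",round(np.degrees(np.arctan2(y[1],y[0])),2),"zaxis",np.round(np.array(o["orientation"])[:,2],4),"w",o["gripper_width"],"t",o["time"])
E
python3 -c "
from h import *
rep()"
```

```text
nest xy [  4.71 -11.53] z 26.98 F nest [-1.34 -3.23] Fz 6.47 T [-0.61  0.57  0.04] yaw 76.8 zaxis [-2.e-04 -4.e-04 -1.e+00] w 0.6691929210403154 t 10.25
```

Emit:
{"name": "arm_command", "arguments": {
  "rows": [
    [[0,0.5,0],[0,0,0]],
    [[0,1,0],[0,0,0]],
    [[0,1.5,0],[0,0,0]],
    [[0,2,0],[0,0,0]],
    [[0,2.5,0],[0,0,0]],
    [[0,3,0],[0,0,0]],
    [[0,3,0],[0,0,0]],
    [[0,3,0],[0,0,0]],
    [[0,3,0],[0,0,0]],
    [[0,3,0],[0,0,0]]
  ]
}}

```text
time: 11.5
tool_pos: [531.1, 194.3, 27.0]
orientation: [[-0.973, 0.229, -0.001], [0.229, 0.973, -0.001], [0.0, -0.001, -1.0]]
wrist_force: [-3.2, -3.3, 6.7]
gripper_width: 0.669
grip_force: 66.0
```

```bash
python3 -c "
from h import *
rep()"
```

```text
nest xy [ 4.72 -9.  ] z 26.99 F nest [-2.34 -3.98] Fz 6.74 T [-0.92  0.51 -0.07] yaw 76.78 zaxis [-5.e-04 -9.e-04 -1.e+00] w 0.6685127646849027 t 11.5
```

Not yet on the hard stop, so I continue in y and then x.

Emit:
{"name": "arm_command", "arguments": {
  "rows": [
    [[0,0.3,0],[0,0,0]],
    [[0,0.6,0],[0,0,0]],
    [[0,0.9,0],[0,0,0]],
    [[0,1.2,0],[0,0,0]],
    [[0,1.5,0],[0,0,0]],
    [[0,1.5,0],[0,0,0]],
    [[0,1.5,0],[0,0,0]],
    [[0,1.5,0],[0,0,0]],
    [[0,1.5,0],[0,0,0]],
    [[0,1.5,0],[0,0,0]]
  ]
}}

```text
time: 12.75
tool_pos: [531.1, 194.3, 27.0]
orientation: [[-0.973, 0.229, -0.002], [0.229, 0.973, -0.003], [0.001, -0.003, -1.0]]
wrist_force: [-1.4, -8.1, 8.2]
gripper_width: 0.67
grip_force: 66.2
```

```bash
python3 -c "
from h import *
rep()"
```

```text
nest xy [ 4.69 -8.92] z 27.03 F nest [ 0.44 -8.18] Fz 8.23 T [-2.01  0.31 -0.09] yaw 76.75 zaxis [-0.0019 -0.0028 -1.    ] w 0.6704662387118316 t 12.75
```

Emit:
{"name": "arm_command", "arguments": {
  "rows": [
    [[-0.5,0,0],[0,0,0]],
    [[-1,0,0],[0,0,0]],
    [[-1.5,0,0],[0,0,0]],
    [[-2,0,0],[0,0,0]],
    [[-2.5,0,0],[0,0,0]],
    [[-3,0,0],[0,0,0]],
    [[-3.5,0,0],[0,0,0]],
    [[-4,0,0],[0,0,0]],
    [[-4,0,0],[0,0,0]],
    [[-4,0,0],[0,0,0]]
  ]
}}

```text
time: 14.0
tool_pos: [533.3, 193.8, 27.1]
orientation: [[-0.973, 0.229, -0.005], [0.229, 0.973, -0.003], [0.004, -0.004, -1.0]]
wrist_force: [-8.6, -4.1, 11.8]
gripper_width: 0.669
grip_force: 66.7
```

```bash
python3 -c "
from h import *
rep()"
```

```text
nest xy [ 6.88 -8.96] z 27.05 F nest [-7.42 -5.94] Fz 11.76 T [-0.98  1.97 -0.08] yaw 76.74 zaxis [-0.0047 -0.003  -1.    ] w 0.6692204863835625 t 14.0
```

```bash
python3 -c "
from h import *
go(status.observe()['tool_pos'],76.8)"
```

```text
shift [0. 0. 0.] turn [-0.23 -0.22 -0.06] t 14.0
```

Emit:
{"name": "arm_command", "arguments": {
  "rows": [
    [[0,0.3,0.3],[-0.1,-0.1,0]],
    [[-0.3,0.6,0.6],[-0.2,-0.2,0]],
    [[-0.6,0.9,0.9],[-0.3,-0.3,0]],
    [[-0.9,1.2,1.2],[-0.4,-0.4,0]],
    [[-1.2,1.5,1.5],[-0.5,-0.5,0]],
    [[-1.5,2,1.5],[-0.6,-0.5,0]],
    [[-1.5,2,1.5],[-0.6,-0.5,0]],
    [[-1.5,2,1.5],[-0.6,-0.5,0]],
    [[-1.5,2,1.5],[-0.6,-0.5,0]],
    [[-1.5,2,1.5],[-0.6,-0.5,0]]
  ]
}}

```text
time: 15.25
tool_pos: [533.3, 193.8, 26.9]
orientation: [[-0.973, 0.229, 0.002], [0.229, 0.973, 0.001], [-0.001, 0.001, -1.0]]
wrist_force: [-12.7, -5.7, 24.6]
gripper_width: 0.667
grip_force: 68.2
```

Run:
```python
from h import *
rep();go(status.observe()['tool_pos'],76.8)
t=cams.grab_frame('top')[150:250,140:255,::-1];s=cams.grab_frame('scene')[140:230,270:395,::-1]
cv2.imwrite('pics/fin.png',np.hstack([cv2.resize(np.ascontiguousarray(a),(w,400),interpolation=2) for a,w in((t,300),(s,500))]))
```

```text
nest xy [ 6.96 -8.94] z 26.91 F nest [-11.08  -8.47] Fz 24.62 T [-2.41  3.91 -0.21] yaw 76.76 zaxis [ 0.0016  0.001  -1.    ] w 0.6672245237470721 t 15.25
shift [0. 0. 0.] turn [ 0.08  0.08 -0.04] t 15.25
```

View pics/fin.png

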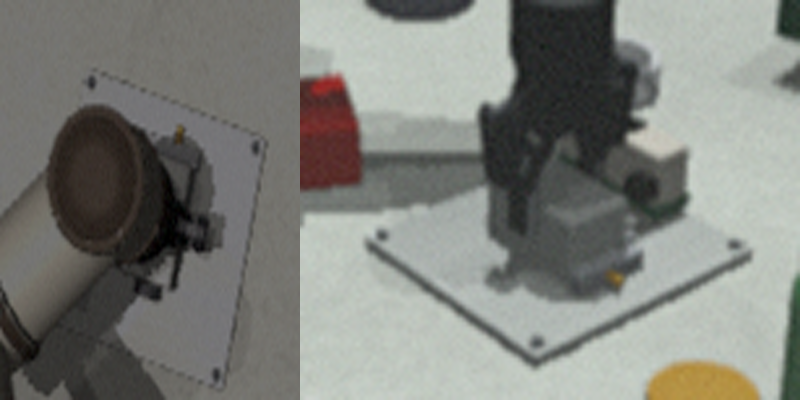

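The tin is seated: level, at nest (6.96, -8.94) against an expected (7, -9). The yaw moment of -0.2 N m suggests a slight counter-clockwise misalignment. I'll trim the yaw, ease the downward push and firm up the side pushes.

Emit:
{"name": "arm_command", "arguments": {
  "rows": [
    [[0,0.3,-0.2],[0,0,0.1]],
    [[-0.2,0.6,-0.4],[0,0,0.2]],
    [[-0.4,0.9,-0.6],[0,0,0.3]],
    [[-0.6,1.2,-0.8],[0,0,0.4]],
    [[-0.8,1.5,-0.8],[0,0,0.4]],
    [[-0.8,1.5,-0.8],[0,0,0.4]],
    [[-0.8,1.5,-0.8],[0,0,0.4]],
    [[-0.8,1.5,-0.8],[0,0,0.4]],
    [[-0.8,1.5,-0.8],[0,0,0.4]],
    [[-0.8,1.5,-0.8],[0,0,0.4]]
  ]
}}

```text
time: 16.6
tool_pos: [533.3, 193.9, 26.9]
orientation: [[-0.973, 0.232, -0.001], [0.232, 0.973, -0.001], [0.0, -0.001, -1.0]]
wrist_force: [-14.0, -9.4, 22.6]
gripper_width: 0.668
grip_force: 68.0
```

```bash
python3 -c "
from h import *
rep()"
```

```text
nest xy [ 6.92 -8.9 ] z 26.93 F nest [-11.51 -12.32] Fz 22.58 T [-2.56  3.86  0.91] yaw 76.58 zaxis [-7.0e-04 -1.2e-03 -1.0e+00] w 0.6677730523248684 t 16.6
```

Yaw is constrained by the stops, so the tin was already flush. Taking most of that twist back out.

Emit:
{"name": "arm_command", "arguments": {
  "rows": [
    [[0,0,0],[0,0,-0.1]],
    [[0,0,0],[0,0,-0.2]],
    [[0,0,0],[0,0,-0.3]],
    [[0,0,0],[0,0,-0.3]],
    [[0,0,0],[0,0,-0.3]],
    [[0,0,0],[0,0,-0.3]],
    [[0,0,0],[0,0,-0.3]],
    [[0,0,0],[0,0,-0.3]],
    [[0,0,0],[0,0,-0.3]],
    [[0,0,0],[0,0,-0.3]]
  ]
}}

```text
time: 17.85
tool_pos: [533.3, 193.9, 26.9]
orientation: [[-0.973, 0.23, -0.001], [0.23, 0.973, -0.001], [0.001, -0.001, -1.0]]
wrist_force: [-14.3, -9.2, 21.7]
gripper_width: 0.668
grip_force: 67.9
```

```bash
python3 -c "
from h import *
rep()"
```

```text
nest xy [ 6.9  -8.88] z 26.94 F nest [-11.85 -12.25] Fz 21.69 T [-2.62  3.9   0.22] yaw 76.69 zaxis [-8.e-04 -6.e-04 -1.e+00] w 0.6675723765285251 t 17.85
```

Steady, level and flush: about 12 N into each stop, 22 N down, and almost no twist. Handing in.

```bash
python3 -c "
from cell import order
print(order.close_job())"
```

```text
the job is handed in; nothing more can be done
None
```

I handed the job in at about 18 s with the arm still gripping the tin flat in the nest corner, pressing about 12 N toward each stop. Plunger travel has no readout here: that both are pushed right in is inferred from the tin stopping within about 0.15 mm of the home position I measured from the cameras.

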